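# Gauge a support post and file it by size

## Robot

A 6-joint arm with a two-finger parallel gripper is mounted at the origin on the work surface. World frame = base frame: x ahead of the robot, y to its left, z up, the work surface at z = 0. Lengths are in m, angles in rad, forces in N, time in s.
With the tool pointing down it reaches from about 0.4 to 0.825 m from the base axis. Payload 7 kg.
Tool frame: the origin (TCP) lies midway between the tips of the shut fingers; the grasp point (between the pads) lies 19 mm behind it (env.hold_point_z is the z of the grasp point in the tool frame, in m); z points along the fingers, y is the direction in which the jaws open and shut (so a half turn about z gives the same grasp; the last joint's range is limited). The gripper opens to 88 mm and grips with 3 to 60 N. Pads are 19 mm wide; open, the fingers measure 130 mm over their backs; the gripper's body (78 mm by 193 mm) begins 47 mm behind the grasp point.
Start: joints at [1.619, 0.359, 0.012, 0, -1.224, -0.288], TCP at [0.16, 0.656, 0.227] pointing down, gripper open.
Joint ranges: [-3.07, 3.07], [-1.43, 2.12], [-1.02, 1.25], [-3.03, 1.67], [-3.05, -0], [-3.03, 3.03]. Speed limits (rad/s): [2.39, 2.39, 3.01, 3.14, 3.14, 3.14].

## Interface

Orientations are given as a unit quaternion [w, x, y, z].
In Python, from station import env, eyes, order gives the robot as it stands.
- The arm moves only by the tool play_rows, never from a script. Its argument "increments" is a list of rows, each a list of 5 numbers: the opening, from 0 (shut) to 1 (fully open), then the shift along the world's x, y, z in mm, then the turn about the world's z in rad. In form: [[gripper, dx, dy, dz, roll], ...]. A call has 1 to 5 rows; each row shifts and turns the pose as measured when the row begins; what a row does not reach is not made up. A row lasts 1/8 s, in which the tool goes at most 62.5 mm and 10.7 degrees, less where a joint would pass 70% of its speed; a pose out of reach is approached as far as the arm can. A call with a gripper value outside its range is refused whole. The fingers move at their own pace and stop on an object; the grip force is fixed at half the most. Time passes only in rows, so rows that do not move let the fingers close. It gives the time, the measured TCP pose, the force and the opening at its end, in the units of the state.
- env.read_state(): the state, without advancing time (a new reading comes with each control period).
- eyes.snapshot(name): name is "scene" or "top" or "wrist"; returns a dict with "image" (480x640x3 uint8, red, green, blue), "vfov" (degrees; the focal length in pixels is half the picture's height over the tangent of half this angle, whatever the lens; pixels are square), "cx", "cy" (the principal point, pixels), "view" (4x4, takes a point from world to camera coordinates). Camera axes: x right, y down, z forward; pixel columns grow to the right and rows downward; lengths in m; the calibration is good to about 2 mm. A picture is of the moment at which its call begins. There is no depth.
- order.close_job(): hands the job in, once; it reports no verdict.
The state is a dict: "time": time; "joint_pos": joint angles; "qd": joint speeds; "joint_torque": joint torques, N m; "tool_pos": TCP position; "eef_rot": TCP orientation; "contact_force": force on the tool from outside, world axes, zero at the start; "moment": the same for the moment, N m; "finger_gap": finger opening in m.
Only numpy, scipy, OpenCV 4.12 (cv2) and the standard library are available. Lean on these libraries where they do the work, as an engineer would, in place of code of your own. Each camera call takes 0.05 s, during which the arm holds its last target.

## Task

Take the post out of the single wooden feed stand and slide it upright, its foot down in the slot, from the wide end of the tapered gauge towards the narrow end until it wedges snugly between both jaws; push gently, about 5 N is plenty and 10 N too much. Read from where it stops how thick it is (three, two or one dots, thick to thin), draw it back out and lower it right down into the holder with the same number of dots before letting go. Leave the two posts in the rack, the bottle, the dish and the slide box alone.

Things in the scene. Friction and masses are not known exactly. Their poses are not given: they have to be found in the camera images.
- slot_mouth (a point): centre of the wide end of the fixed gauge's tapered slot, on its flat floor (6 mm above the bench). x runs along the slot to the narrow end, y to the left jaw, z up. Slot 32 mm wide here, narrowing evenly by 0.18 mm per mm of x; rigid upright jaws, tops 41 mm above the bench, slot open above and at both ends. More than 18 N would mar a jaw
- slot_end (a point): centre of the slot's narrow end, on its floor, 140 mm from slot_mouth along x. Black dots on the left jaw mark nominal stops of a post's axis from the mouth: three at 44 mm (24 mm post), two at 78 (18 mm), one at 111 (12 mm). The right jaw's clamped slide is up to 2.2 mm off, in or out, so posts really stop within 13 mm either side of their mark
- feed_well (a point): centre of the floor of the 29 mm wide, 37 mm deep round well of the single wooden feed stand (fixed, 64 x 64 x 45 mm), 8 mm above the bench; the post to be gauged stands in it
- rack_well_1 (a point): floor centre of one well of the fixed wooden two-hole rack (64 x 120 x 45 mm, wells 29 mm wide, floor 8 mm above the bench), holding a post to be left alone
- rack_well_2 (a point): floor centre of the rack's other well, 60 mm from the first, also holding a post to be left alone
- well_1 (a point): centre of the floor of the 17 mm wide round well of the grey plastic holder with one dot on its top, which is for the thinnest (12 mm) post. Fixed block, 56 x 56 x 45 mm; the well is 37 mm deep, its floor 8 mm above the bench, open above; z is up
- well_2 (a point): centre of the floor of the 23 mm wide round well of the grey plastic holder with two dots on its top, which is for the middle (18 mm) post. Fixed block, 56 x 56 x 45 mm; the well is 37 mm deep, its floor 8 mm above the bench, open above; z is up
- well_3 (a point): centre of the floor of the 29 mm wide round well of the grey plastic holder with three dots on its top, which is for the thickest (24 mm) post. Fixed block, 56 x 56 x 45 mm; the well is 37 mm deep, its floor 8 mm above the bench, open above; z is up
- post_a_mid (a point): point half-way up one of three plain aluminium posts: solid cylinders, flat ends, 110 mm long, z along the post, 30 to 160 g. The three are 12, 18 and 24 mm in diameter; which of them is which is not given and must be gauged. At the start one stands in the feed stand, the other two in the two-hole rack
- post_b_mid (a point): point half-way up one of three plain aluminium posts: solid cylinders, flat ends, 110 mm long, z along the post, 30 to 160 g. The three are 12, 18 and 24 mm in diameter; which of them is which is not given and must be gauged. At the start one stands in the feed stand, the other two in the two-hole rack
- post_c_mid (a point): point half-way up one of three plain aluminium posts: solid cylinders, flat ends, 110 mm long, z along the post, 30 to 160 g. The three are 12, 18 and 24 mm in diameter; which of them is which is not given and must be gauged. At the start one stands in the feed stand, the other two in the two-hole rack
- wash_bottle: clear plastic bottle with a blue cap, 60 mm wide, 170 mm tall, origin under its foot; bystander
- dish: round clear covered dish, 90 mm wide, 16 mm tall, origin under its foot; bystander
- slide_box: blue box for microscope slides, 85 x 100 x 35 mm, origin under its foot; bystander

How it is judged:
On the way, in this order (a step that is already met when the one before it is completed fails the run):
1. the post from the feed stand is wedged upright in the gauge slot: pressed against both jaws with more than 2 N each, foot no more than 22 mm above the slot floor, within 16 mm of the mark for its size (((contact force between post_a and jaw_left above 2 N and contact force between post_a and jaw_right above 2 N and angle between post_a_mid's own z axis and vertical below 0.08 rad and z of post_a_mid in the frame of slot_mouth below 0.077 m and x of post_a_mid in the frame of slot_mouth between 0.0613731 and 0.0933731 m and (horizontal distance between post_b_mid and rack_well_1 below 0.012 m or horizontal distance between post_b_mid and rack_well_2 below 0.012 m) and angle between each of post_b_mid, post_c_mid's own z axis and vertical below 0.25 rad and (horizontal distance between post_c_mid and rack_well_1 below 0.012 m or horizontal distance between post_c_mid and rack_well_2 below 0.012 m)) or (contact force between post_b and jaw_left above 2 N and contact force between post_b and jaw_right above 2 N and angle between post_b_mid's own z axis and vertical below 0.08 rad and z of post_b_mid in the frame of slot_mouth below 0.077 m and x of post_b_mid in the frame of slot_mouth between 0.0279049 and 0.0599049 m and (horizontal distance between post_a_mid and rack_well_1 below 0.012 m or horizontal distance between post_a_mid and rack_well_2 below 0.012 m) and angle between each of post_a_mid, post_c_mid's own z axis and vertical below 0.25 rad and (horizontal distance between post_c_mid and rack_well_1 below 0.012 m or horizontal distance between post_c_mid and rack_well_2 below 0.012 m)) or (contact force between post_c and jaw_left above 2 N and contact force between post_c and jaw_right above 2 N and angle between post_c_mid's own z axis and vertical below 0.08 rad and z of post_c_mid in the frame of slot_mouth below 0.077 m and x of post_c_mid in the frame of slot_mouth between 0.0948414 and 0.126841 m and (horizontal distance between post_a_mid and rack_well_1 below 0.012 m or horizontal distance between post_a_mid and rack_well_2 below 0.012 m) and angle between each of post_a_mid, post_b_mid's own z axis and vertical below 0.25 rad and (horizontal distance between post_b_mid and rack_well_1 below 0.012 m or horizontal distance between post_b_mid and rack_well_2 below 0.012 m)))), for 0.2 s.
2. still gripped, the post is lowered to within 12 mm of the floor of the holder for its size (((horizontal distance between post_a_mid and well_2 below 0.009 m and angle between post_a_mid's own z axis and vertical below 0.2 rad and z of post_a_mid in the frame of well_2 below 0.067 m and contact force between the fingers and post_a above 0.5 N) or (horizontal distance between post_b_mid and well_3 below 0.009 m and angle between post_b_mid's own z axis and vertical below 0.2 rad and z of post_b_mid in the frame of well_3 below 0.067 m and contact force between the fingers and post_b above 0.5 N) or (horizontal distance between post_c_mid and well_1 below 0.009 m and angle between post_c_mid's own z axis and vertical below 0.2 rad and z of post_c_mid in the frame of well_1 below 0.067 m and contact force between the fingers and post_c above 0.5 N))), for 0.05 s.
At the end, for the whole second after the job is handed in: the post from the feed stand stands in the well of the holder with its number of dots (within 9 mm of the centre, foot on the floor within 5 mm, leaning less than 0.2 rad), at rest and released; the other two posts stand in the rack's wells (within 12 mm, leaning less than 0.25 rad) (((horizontal distance between post_a_mid and well_2 below 0.009 m and angle between post_a_mid's own z axis and vertical below 0.2 rad and z of post_a_mid in the frame of well_2 below 0.06 m and linear speed of post_a below 0.02 m/s and (horizontal distance between post_b_mid and rack_well_1 below 0.012 m or horizontal distance between post_b_mid and rack_well_2 below 0.012 m) and angle between each of post_b_mid, post_c_mid's own z axis and vertical below 0.25 rad and (horizontal distance between post_c_mid and rack_well_1 below 0.012 m or horizontal distance between post_c_mid and rack_well_2 below 0.012 m)) or (horizontal distance between post_b_mid and well_3 below 0.009 m and angle between post_b_mid's own z axis and vertical below 0.2 rad and z of post_b_mid in the frame of well_3 below 0.06 m and linear speed of post_b below 0.02 m/s and (horizontal distance between post_a_mid and rack_well_1 below 0.012 m or horizontal distance between post_a_mid and rack_well_2 below 0.012 m) and angle between each of post_a_mid, post_c_mid's own z axis and vertical below 0.25 rad and (horizontal distance between post_c_mid and rack_well_1 below 0.012 m or horizontal distance between post_c_mid and rack_well_2 below 0.012 m)) or (horizontal distance between post_c_mid and well_1 below 0.009 m and angle between post_c_mid's own z axis and vertical below 0.2 rad and z of post_c_mid in the frame of well_1 below 0.06 m and linear speed of post_c below 0.02 m/s and (horizontal distance between post_a_mid and rack_well_1 below 0.012 m or horizontal distance between post_a_mid and rack_well_2 below 0.012 m) and angle between each of post_a_mid, post_b_mid's own z axis and vertical below 0.25 rad and (horizontal distance between post_b_mid and rack_well_1 below 0.012 m or horizontal distance between post_b_mid and rack_well_2 below 0.012 m)))); the robot touches nothing.
It fails at once if a jaw of the gauge is pressed by a post with more than 18 N (contact force between any of post_a, post_b, post_c and jaw_left above 18 N or contact force between any of post_a, post_b, post_c and jaw_right above 18 N).
It fails at once if the bottle, the dish or the slide box is shifted by more than 15 mm (distance of any of wash_bottle, dish, slide_box from where it was at the start of the episode above 0.015 m).
It fails at once if the gripper presses on the gauge with more than 20 N (contact force between the fingers and jaw_left above 20 N or contact force between the fingers and jaw_right above 20 N).
It also fails if it takes over 72 s, if anything falls off the work surface, if the arm or the gripper's body presses on something with over 40 N, if the wrist force passes 120 N, or if a joint passes its speed limit or range.

## Working session

There is one attempt and no reset: what is moved stays moved. The work goes in short steps, Python scripts to look and compute and a tool call to move; the robot and the scene stay as the last step left them, time stands still between calls to the robot, and variables do not carry over. Pictures are saved under pics/ and viewed, and the job is handed in when it is done.

Besides the shell and the picture viewer there is one more tool, called after "Call:" in YAML: its name, and indented under it one key for each argument. play_rows: Moves the arm, as the interface text tells. Its arguments: {"type":"object","properties":{"increments":{"type":"array","items":{"type":"array","items":{"type":"number"}}}},"required":["increments"]}

```bash
ls; mkdir -p pics
python3 - <<'E'
from station import env,eyes,order
import cv2,numpy as np,pickle
s=env.read_state(); print({k:np.round(v,3) for k,v in s.items()}, env.hold_point_z)
d={}
for n in ("scene","top","wrist"):
    r=eyes.snapshot(n); d[n]=r
    print(n,r["vfov"],r["cx"],r["cy"],np.round(r["view"],4).tolist())
    cv2.imwrite(f"pics/{n}0.png",r["image"][:,:,::-1])
pickle.dump(d,open("s0.pkl","wb"))
E
```

```text
pics
{'time': np.float64(0.0), 'joint_pos': array([ 1.619,  0.359,  0.011, -0.   , -1.224, -0.288]), 'qd': array([-0.001, -0.001, -0.001,  0.002, -0.001,  0.001]), 'joint_torque': array([ 0.0000e+00, -5.8272e+01,  2.9306e+01,  6.9970e+00,  7.0000e-03,
       -0.0000e+00]), 'tool_pos': array([0.16 , 0.655, 0.226]), 'eef_rot': array([ 0.001,  0.993, -0.12 , -0.   ]), 'contact_force': array([ 0.039, -0.282,  0.133]), 'moment': array([-0.068,  0.012, -0.023]), 'finger_gap': np.float64(0.088)} -0.0188
scene 45.16458642607521 318.2041991307811 237.6233919208873 [[-0.6896, 0.7241, 0.0129, 0.382], [0.4647, 0.4561, -0.7589, -0.2129], [-0.5554, -0.5173, -0.651, 1.4616], [0.0, 0.0, 0.0, 1.0]]
top 51.415088347965344 317.9041815930378 243.20333874941232 [[0.0237, -0.9995, -0.0225, -0.0095], [-0.9975, -0.0221, -0.0664, 0.5855], [0.0659, 0.024, -0.9975, 1.0446], [0.0, 0.0, 0.0, 1.0]]
wrist 62.27141294707601 321.76401123977047 240.17517411822837 [[-0.2374, -0.9714, 0.0008, 0.6733], [-0.9399, 0.2299, 0.2524, -0.0307], [-0.2454, 0.0591, -0.9676, 0.3883], [0.0, 0.0, 0.0, 1.0]]
```

View pics/scene0.png

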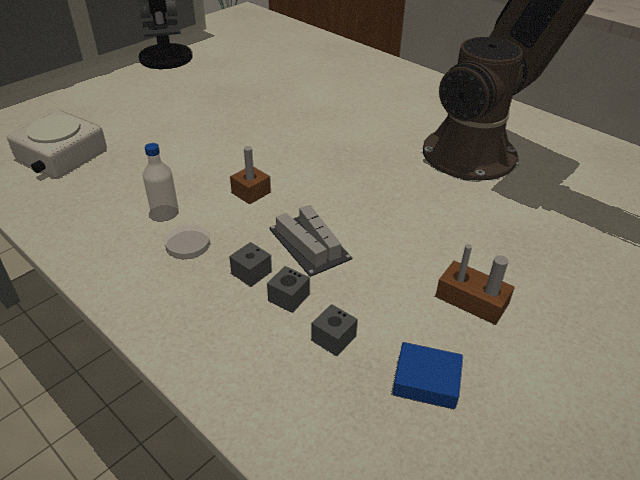

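View pics/top0.png

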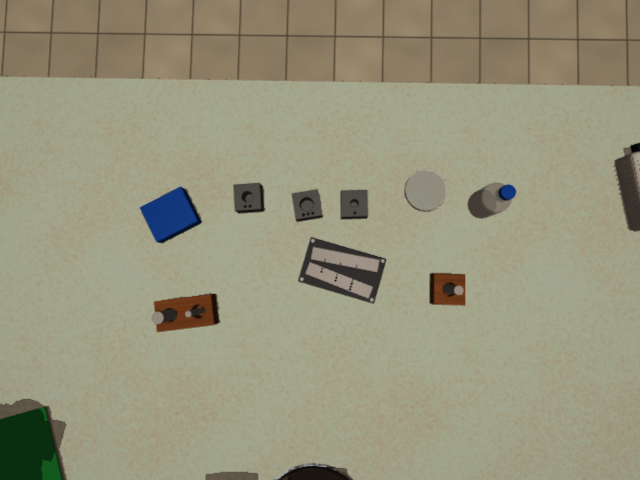

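View pics/wrist0.png

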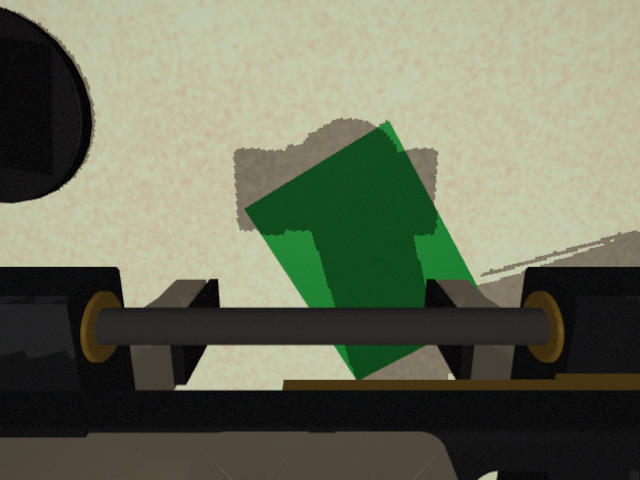

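The scene view shows the feed stand at (250,185) with one post, the gauge at (310,238), the grey holders at (250,262), (288,288) and (334,328), and the rack at (475,290). In the top view these are: feed stand (448,289), gauge (342,270), holders (248,198), (307,205) and (354,204). I'll zoom in for detail.

Run:
```python
import cv2,pickle
d=pickle.load(open("s0.pkl","rb"))
t=d["top"]["image"][:,:,::-1]; s=d["scene"]["image"][:,:,::-1]
cv2.imwrite("pics/topz.png",cv2.resize(t[180:315,225:385],None,fx=5,fy=4.4 if 0 else 4.4,interpolation=cv2.INTER_CUBIC)[:600,:800])
cv2.imwrite("pics/topf.png",cv2.resize(t[260:320,415:480],None,fx=8,fy=8,interpolation=cv2.INTER_CUBIC))
cv2.imwrite("pics/scz.png",cv2.resize(s[135:360,220:380],None,fx=2.6*1.0,fy=2.6,interpolation=cv2.INTER_CUBIC))
```

```text
(no output)
```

View pics/topz.png

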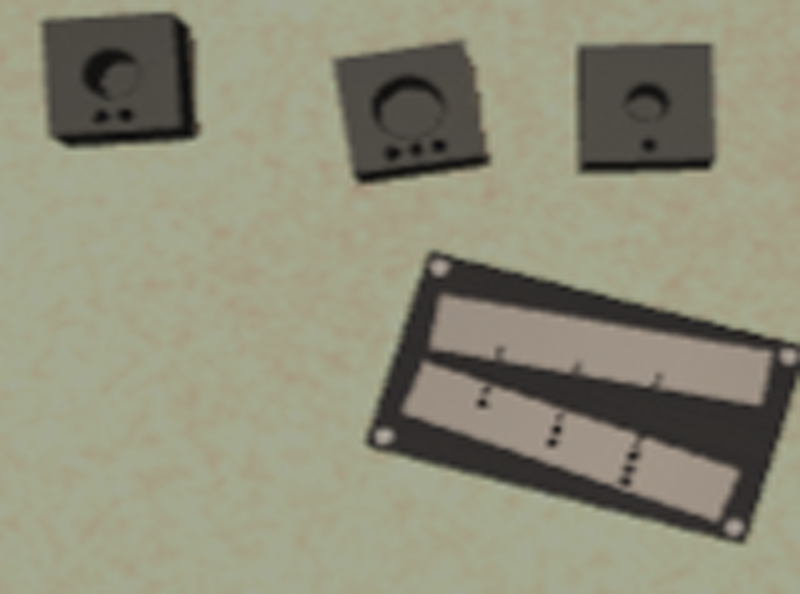

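View pics/topf.png

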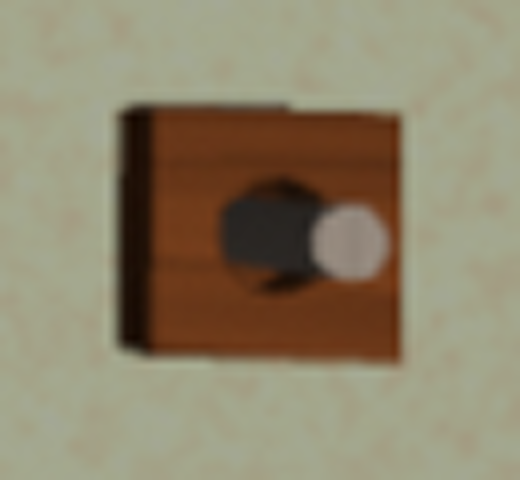

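View pics/scz.png

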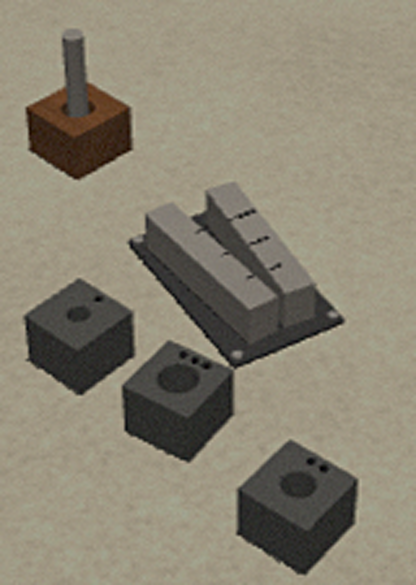

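```bash
cat > h.py <<'E'
import numpy as np,cv2
def cam(r):
    f=240/np.tan(np.radians(r["vfov"]/2)); K=np.array([[f,0,r["cx"]],[0,f,r["cy"]],[0,0,1]]); V=np.array(r["view"]); return K,V
def ray(r,uv):
    K,V=cam(r); d=V[:3,:3].T@np.linalg.solve(K,[uv[0],uv[1],1.]); return -V[:3,:3].T@V[:3,3],d
def plane(r,uv,z):
    o,d=ray(r,uv); return o+d*(z-o[2])/d[2]
def tri(rs,uvs):
    A=np.zeros((3,3));b=np.zeros(3);R=[]
    for r,uv in zip(rs,uvs):
        o,d=ray(r,uv);d/=np.linalg.norm(d);P=np.eye(3)-np.outer(d,d);A+=P;b+=P@o;R.append((o,P))
    p=np.linalg.solve(A,b); return p,[np.linalg.norm(P@(p-o))*1000 for o,P in R]
def proj(r,p):
    K,V=cam(r);q=K@(V[:3,:3]@np.asarray(p)+V[:3,3]);return q[:2]/q[2]
E
python3 - <<'E'
import pickle,numpy as np
from h import *
d=pickle.load(open("s0.pkl","rb"));T=d["top"];S=d["scene"];np.set_printoptions(precision=4,suppress=True)
tz=lambda u,v:(225+(u+.5)/5-.5,180+(v+.5)/4.4-.5)
tf=lambda u,v:(415+u/8-.44,260+v/8-.44)
sz=lambda u,v:(220+u/2.6-.3,135+v/2.6-.3)
two={"well1":(tz(648,103),sz(78,314)),"well2":(tz(113,74),sz(298,485)),"well3":(tz(408,106),sz(179,378)),
"posttop":(tf(350,242),sz(73,36)),"feedrim":(tf(276,237),None),
"Lnarrow":(tz(425,362),sz(279,289)),"Lwide":(tz(740,468),sz(207,187)),"Rnarrow":(tz(432,352),sz(274,301)),"Rwide":(tz(763,405),sz(176,203)),
"d3":(tz(640,438),sz(231,219)),"d2":(tz(561,412),sz(249,244)),"d1":(tz(489,387),sz(269,270))}
for k,(a,b) in two.items():
    h={"posttop":.118,"feedrim":.045}.get(k,.045 if "well" in k else .041)
    print(k,"top@h",plane(T,a,h)[:2], "" if b is None else ("scene@h",plane(S,b,h)[:2],"tri",*tri([T,S],[a,b])))
E
```

```text
well1 top@h [ 0.6697 -0.0706] ('scene@h', array([ 0.6715, -0.0684]), 'tri', array([ 0.67  , -0.0706,  0.0426]), [np.float64(0.1746876339431732), np.float64(0.17468763394303505)])
well2 top@h [0.6791 0.1543] ('scene@h', array([0.6805, 0.1573]), 'tri', array([0.6791, 0.1552, 0.0422]), [np.float64(0.6395418099803304), np.float64(0.6395418099802777)])
well3 top@h [0.6663 0.0298] ('scene@h', array([0.666 , 0.0317]), 'tri', array([0.6659, 0.0304, 0.044 ]), [np.float64(0.7703345156147337), np.float64(0.7703345156148049)])
posttop top@h [ 0.4958 -0.269 ] ('scene@h', array([ 0.4977, -0.2657]), 'tri', array([ 0.4954, -0.2693,  0.1154]), [np.float64(0.47833651549286715), np.float64(0.47833651549273265)])
feedrim top@h [ 0.4951 -0.2689] 
Lnarrow top@h [0.5447 0.0198] ('scene@h', array([0.5452, 0.0146]), 'tri', array([0.546 , 0.0181, 0.0437]), [np.float64(2.0727767867571134), np.float64(2.0727767867569877)])
Lwide top@h [ 0.4978 -0.1121] ('scene@h', array([ 0.4945, -0.1124]), 'tri', array([ 0.4971, -0.1112,  0.0432]), [np.float64(1.0188421471986384), np.float64(1.0188421471986988)])
Rnarrow top@h
[... 161 characters left out ...]
ide top@h [ 0.5277 -0.1212] ('scene@h', array([ 0.5268, -0.1153]), 'tri', array([ 0.526 , -0.1196,  0.0384]), [np.float64(2.45436052352156), np.float64(2.454360523521508)])
d3 top@h [ 0.5109 -0.0705] ('scene@h', array([ 0.5105, -0.0696]), 'tri', array([ 0.5106, -0.0701,  0.0407]), [np.float64(0.4711321173152127), np.float64(0.47113211731517984)])
d2 top@h [ 0.5224 -0.0374] ('scene@h', array([ 0.5229, -0.038 ]), 'tri', array([ 0.5226, -0.0377,  0.041 ]), [np.float64(0.36323507184100345), np.float64(0.3632350718412145)])
d1 top@h [ 0.5335 -0.0072] ('scene@h', array([ 0.5345, -0.0057]), 'tri', array([ 0.5334, -0.007 ,  0.0395]), [np.float64(0.20435510613498115), np.float64(0.2043551061349974)])
```

Call:
play_rows:
  increments:
    - [1, 45, -40, 0, 0]
    - [1, 45, -40, 0, 0]
    - [1, 45, -40, 0, 0]
    - [1, 45, -40, 0, 0]
    - [1, 45, -40, 0, 0]

```text
time: 0.78
tool_pos: [0.3872, 0.4512, 0.2232]
eef_rot: [0.002, 0.993, -0.116, -0.0]
contact_force: [1.0, 0.1, 0.1]
finger_gap: 0.0878
```

Call:
play_rows:
  increments:
    - [1, 30, -54, 0, 0]
    - [1, 30, -54, 0, 0]
    - [1, 20, -58, 0, 0]
    - [1, 15, -60, 0, 0]
    - [1, 10, -60, 0, 0]

```text
time: 1.4
tool_pos: [0.494, 0.1606, 0.2218]
eef_rot: [0.003, 0.993, -0.116, -0.0]
contact_force: [1.6, 1.1, -0.7]
finger_gap: 0.0878
```

Call:
play_rows:
  increments:
    - [1, 0, -40, 10, 0]
    - [1, 0, -40, 10, 0]
    - [1, 0, -40, 10, 0]
    - [1, 0, -40, 10, 0]
    - [1, 0, 0, 0, 0]

```text
time: 2.02
tool_pos: [0.4924, -0.0089, 0.2624]
eef_rot: [0.004, 0.993, -0.119, -0.001]
contact_force: [-0.1, 0.5, -0.1]
finger_gap: 0.0878
```

```bash
cat >> h.py <<'E'
def shot(n,name):
    from station import eyes
    import pickle
    r=eyes.snapshot(n);cv2.imwrite(f"pics/{name}.png",np.ascontiguousarray(r["image"][:,:,::-1]));pickle.dump(r,open(name+".pkl","wb"));return r
E
python3 - <<'E'
from h import *
r=shot("wrist","w1")
for p in [(.67,-.0706,.045),(.679,.155,.045),(.666,.03,.045),(.5128,-.1165,.006),(.547,.0185,.006)]: print(proj(r,p))
E
```

```text
[340.33410901 -10.66841373]
[82.79374908 47.02694915]
[226.41911625  25.62796582]
[416.56411563 159.50000204]
[280.34178598 158.20372601]
```

View pics/w1.png

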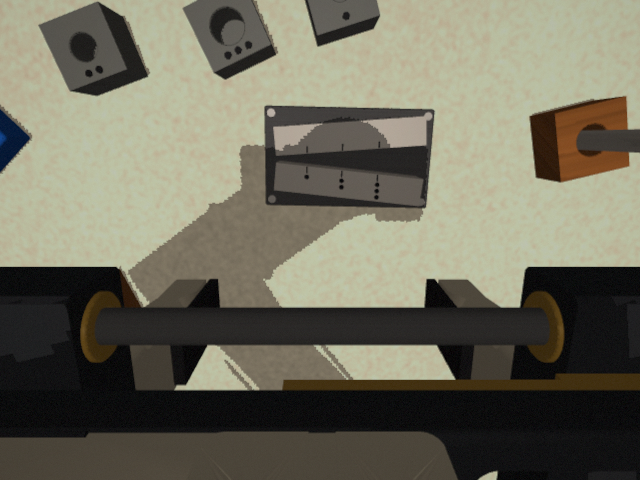

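The wrist view shows the gauge at (350,155), with slot edges from about (274,157) to (425,146/177), and wells 2 and 3 at (83,46) and (228,26), which match the predictions. I'll check the slot edges next.

Run:
```python
from h import *
import pickle
r=pickle.load(open("w1.pkl","rb"));im=r["image"][:,:,::-1]
c=im[95:215,255:445]; cv2.imwrite("pics/w1g.png",cv2.resize(c,None,fx=4.2,fy=4.2,interpolation=cv2.INTER_CUBIC))
c=im[0:100,30:280]; cv2.imwrite("pics/w1h.png",cv2.resize(c,None,fx=3.2,fy=3.2,interpolation=cv2.INTER_CUBIC))
```

```text
(no output)
```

View pics/w1g.png

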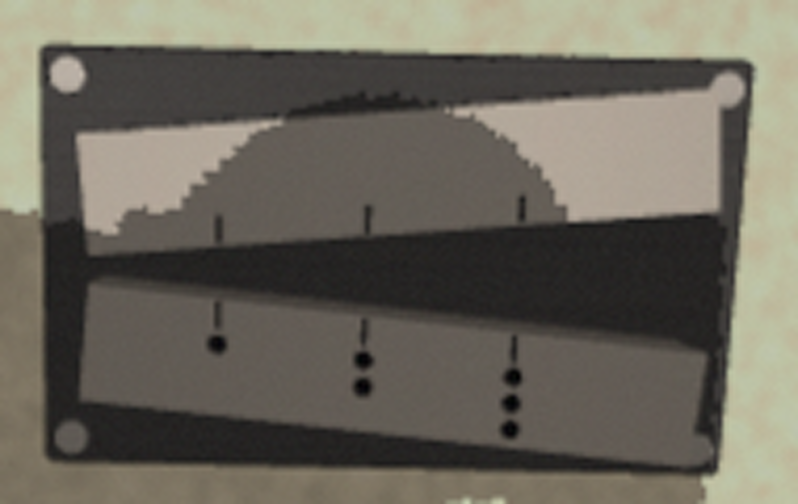

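View pics/w1h.png

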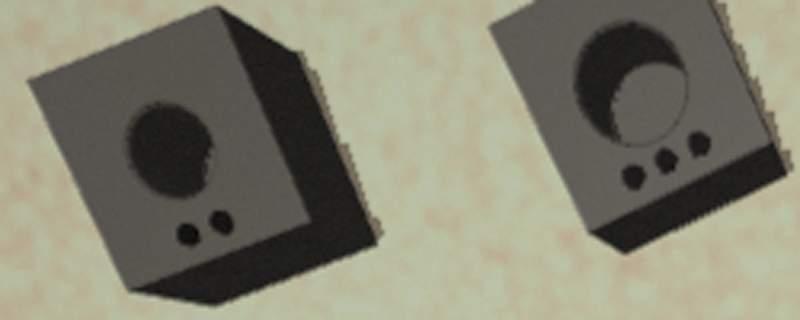

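Call:
play_rows:
  increments:
    - [1, 0, -60, -5, 0]
    - [1, 0, -60, -5, 0]
    - [1, 0, -50, -5, 0]
    - [1, 0, 0, 0, 0]

```text
time: 2.58
tool_pos: [0.4929, -0.1782, 0.2448]
eef_rot: [0.003, 0.993, -0.115, -0.002]
contact_force: [0.7, 0.3, 0.2]
finger_gap: 0.0875
```

Run:
```python
from h import *
r=shot("wrist","w2")
```

```text
(no output)
```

View pics/w2.png

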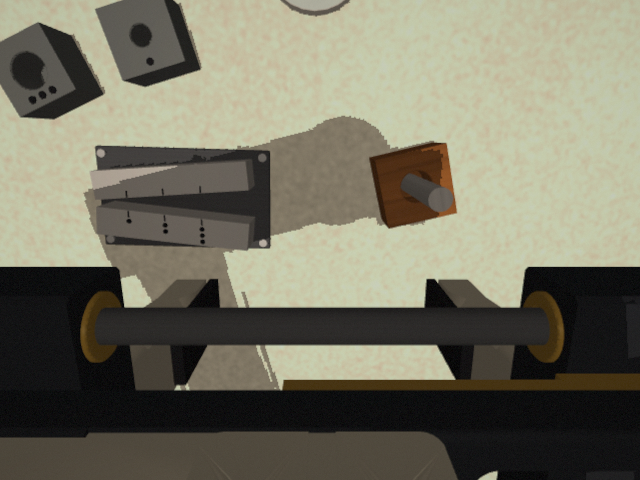

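The wrist view shows the feed stand at (413,185), post top centre at (440,200), and the gauge to its left at (180,200).

Run:
```python
from h import *
import pickle
np.set_printoptions(precision=4,suppress=True)
L=lambda n:pickle.load(open(n+".pkl","rb"))
d=L("s0");T=d["top"];S=d["scene"];w1=L("w1");w2=L("w2")
g=lambda u,v:(255+u/4.2-.38,95+v/4.2-.38)
for n,p in dict(Ln=(90,280),Lw=(707,352),Rn=(86,257),Rw=(720,213),d3=(515,336),d2=(365,320),d1=(217,302)).items(): print(n,plane(w1,g(*p),.041))
hh=lambda u,v:(30+u/3.2-.34,v/3.2-.34)
print("w2",plane(w1,hh(170,150),.045),"w3",plane(w1,hh(631,84),.045)); print("w1",plane(w2,(141,35),.045),"w3",plane(w2,(28,70),.045))
a=(415+350/8-.44,260+242/8-.44)
print("post",plane(w2,(440,200),.118),tri([T,w2],[a,(440,200)]))
```

```text
Ln [0.5462 0.0195 0.041 ]
Lw [ 0.4979 -0.1115  0.041 ]
Rn [0.5513 0.019  0.041 ]
Rw [ 0.5273 -0.1196  0.041 ]
d3 [ 0.5117 -0.0701  0.041 ]
d2 [ 0.5231 -0.0381  0.041 ]
d1 [ 0.5349 -0.0068  0.041 ]
w2 [0.6794 0.1549 0.045 ] w3 [0.6657 0.0297 0.045 ]
w1 [ 0.6699 -0.0708  0.045 ] w3 [0.6662 0.0295 0.045 ]
post [ 0.4959 -0.2683  0.118 ] (array([ 0.4957, -0.2688,  0.1174]), [np.float64(0.3445839107406322), np.float64(0.34458391074049843)])
```

Call:
play_rows:
  increments:
    - [1, 1, -50, -30, -0.03]
    - [1, 1, -40, -30, 0]
    - [1, 0, 0, 0, 0]

```text
time: 3.0
tool_pos: [0.4977, -0.2643, 0.1837]
eef_rot: [0.002, 0.992, -0.127, -0.001]
contact_force: [-0.7, 0.4, -0.1]
finger_gap: 0.0877
```

Call:
play_rows:
  increments:
    - [1, -1, -2, -40, 0]
    - [1, -0.5, -1, -40, 0]
    - [1, 0, 0, -22, 0]
    - [1, 0, 0, 0, 0]

```text
time: 3.5
tool_pos: [0.5004, -0.2611, 0.082]
eef_rot: [0.003, 0.992, -0.124, 0.002]
contact_force: [0.3, -0.2, -0.7]
finger_gap: 0.0878
```

Run:
```python
from h import *
r=shot("wrist","w3")
```

```text
(no output)
```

View pics/w3.png

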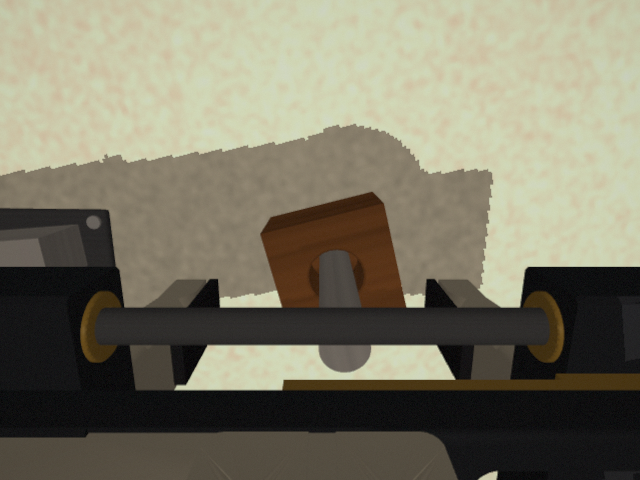

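The post is at (345,310) between the fingers, about 7 mm to the right of centre, so I'll centre and close.

Call:
play_rows:
  increments:
    - [1, -4.5, -7, 0, 0]
    - [1, 0, 0, 0, 0]

```text
time: 3.8
tool_pos: [0.4986, -0.268, 0.086]
eef_rot: [0.003, 0.992, -0.123, 0.005]
contact_force: [-0.8, -0.5, -0.4]
finger_gap: 0.0875
```

Call:
play_rows:
  increments:
    - [1, -3, -0.5, -4, 0]
    - [1, 0, 0, 0, 0]
    - [1, 0, 0, 0, 0]

```text
time: 4.18
tool_pos: [0.496, -0.2689, 0.0833]
eef_rot: [0.003, 0.992, -0.123, 0.006]
contact_force: [0.1, 0.0, -0.1]
finger_gap: 0.0875
```

Call:
play_rows:
  increments:
    - [0.5, 0, 0, 0, 0]
    - [0.2, 0, 0, 0, 0]
    - [0, 0, 0, 0, 0]
    - [0, 0, 0, 0, 0]
    - [0, 0, 0, 0, 0]

```text
time: 4.8
tool_pos: [0.496, -0.2689, 0.0832]
eef_rot: [0.003, 0.992, -0.123, 0.006]
contact_force: [0.5, 0.3, 0.4]
finger_gap: 0.0433
```

Call:
play_rows:
  increments:
    - [0, 0, 0, 0, 0]
    - [0, 0, 0, 0, 0]

```text
time: 5.05
tool_pos: [0.496, -0.2689, 0.0831]
eef_rot: [0.003, 0.992, -0.123, 0.006]
contact_force: [0.5, -0.2, -0.2]
finger_gap: 0.0232
```

Call:
play_rows:
  increments:
    - [0, 0, 0, 0, 0]
    - [0, 0, 0, 0, 0]
    - [0, 0, 0, 0, 0]

```text
time: 5.42
tool_pos: [0.4959, -0.2689, 0.0831]
eef_rot: [0.003, 0.992, -0.123, 0.006]
contact_force: [0.2, 0.3, -0.4]
finger_gap: 0.0171
```

Call:
play_rows:
  increments:
    - [0, 0, 0, 20, 0]
    - [0, 0, 0, 30, 0]
    - [0, 0, 0, 30, 0]
    - [0, 0, 0, 10, 0]
    - [0, 0, 0, 0, 0]

```text
time: 6.05
tool_pos: [0.4943, -0.2684, 0.1737]
eef_rot: [0.003, 0.992, -0.123, 0.004]
contact_force: [0.2, 0.0, -1.4]
finger_gap: 0.0173
```

Run:
```python
from h import *
r=shot("wrist","w4");r=shot("scene","sc4")
cv2.imwrite("pics/sc4z.png",cv2.resize(r["image"][80:330,150:400,::-1],None,fx=2.4,fy=2.4))
from station import env;print(env.read_state())
```

```text
{'time': 6.15, 'joint_pos': array([-0.14594079,  0.2112087 , -0.32589271,  0.00554076, -1.02709684,
        1.46657327]), 'qd': array([ 0.00120649,  0.00944427, -0.00727557, -0.0004982 , -0.00052651,
       -0.0003828 ]), 'joint_torque': array([ 5.28131932e-03, -4.54703629e+01,  2.77018261e+01,  6.54697895e+00,
        9.19089932e-02, -5.32375379e-04]), 'tool_pos': array([ 0.49372428, -0.26824016,  0.17271609]), 'eef_rot': array([ 0.0024439 ,  0.99235606, -0.12334069,  0.00324875]), 'contact_force': array([-0.1281637, -0.7935751, -1.0978729]), 'moment': array([0.03801082, 0.07170265, 0.02203946]), 'finger_gap': 0.017685978785808742}
```

View pics/sc4z.png

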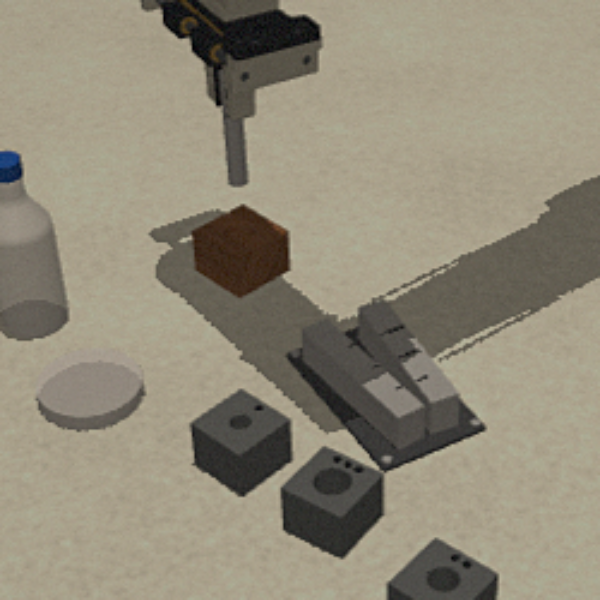

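View pics/w4.png

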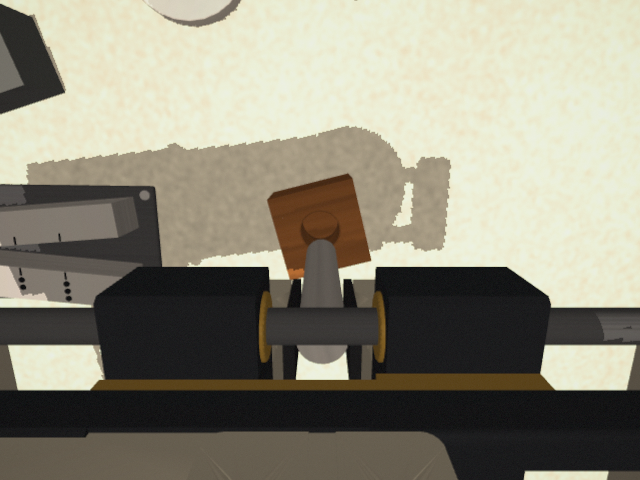

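Gripped upright (gap 17–18 mm suggests the middle post; the gauge will confirm). Next, over to the gauge mouth.

Call:
play_rows:
  increments:
    - [0, 5, 44, 0, 0]
    - [0, 5, 44, 0, 0]
    - [0, 4, 44, 0, 0]
    - [0, 0, 0, 0, 0]
    - [0, 0, 0, 0, 0]

```text
time: 6.78
tool_pos: [0.5047, -0.1329, 0.1662]
eef_rot: [0.003, 0.992, -0.124, -0.002]
contact_force: [0.3, -0.6, -0.8]
finger_gap: 0.0173
```

Call:
play_rows:
  increments:
    - [0, 1, -2, -25, 0]
    - [0, 0, 0, -25, 0]
    - [0, 0, 0, -18, 0]
    - [0, 0, 0, 0, 0]
    - [0, 0, 0, 0, 0]

```text
time: 7.4
tool_pos: [0.5045, -0.1391, 0.0949]
eef_rot: [0.003, 0.992, -0.127, -0.003]
contact_force: [-0.4, -0.8, -0.8]
finger_gap: 0.0173
```

Call:
play_rows:
  increments:
    - [0, 4, 10, -3, 0]
    - [0, 3, 10, 0, 0]
    - [0, 2.7, 10, 0, 0]
    - [0, 0, 0, 0, 0]
    - [0, 0, 0, 0, 0]

```text
time: 8.02
tool_pos: [0.5164, -0.1065, 0.0938]
eef_rot: [0.003, 0.992, -0.126, -0.001]
contact_force: [-0.7, 0.7, -0.6]
finger_gap: 0.0172
```

Run:
```python
from h import *
r=shot("wrist","w5");r=shot("scene","sc5")
cv2.imwrite("pics/sc5z.png",cv2.resize(r["image"][80:330,150:400,::-1],None,fx=2.4,fy=2.4))
```

```text
(no output)
```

View pics/sc5z.png

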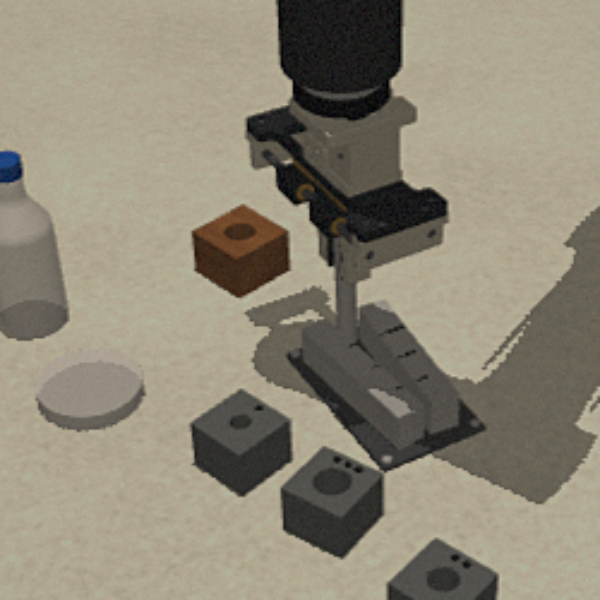

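View pics/w5.png

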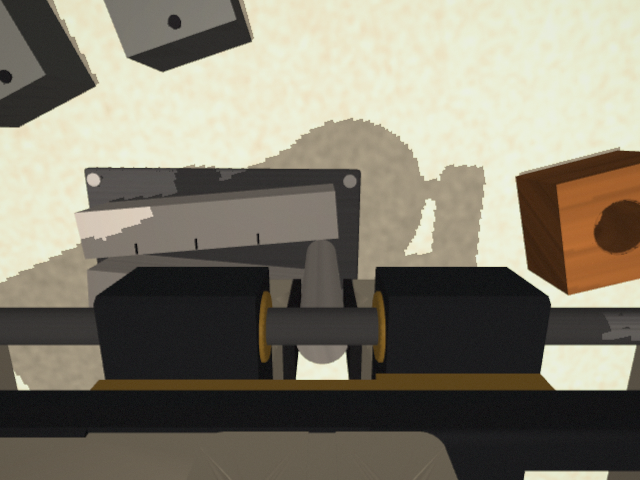

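The post is in the slot with its foot between the jaws, just inside the mouth. I'll slide on with the force in view.

Call:
play_rows:
  increments:
    - [0, 1, 10, -3, 0]
    - [0, 2.2, 10, 0, 0]
    - [0, 2.5, 10, 0, 0]
    - [0, 0, 0, 0, 0]
    - [0, 0, 0, 0, 0]

```text
time: 8.75
tool_pos: [0.5223, -0.0746, 0.0904]
eef_rot: [0.003, 0.992, -0.127, -0.001]
contact_force: [-0.5, -0.1, -1.0]
finger_gap: 0.0174
```

Call:
play_rows:
  increments:
    - [0, 2.2, 6, 0, 0]
    - [0, 1.6, 6, 0, 0]
    - [0, 1.3, 5, 0, 0]
    - [0, 0, 0, 0, 0]
    - [0, 0, 0, 0, 0]

```text
time: 9.38
tool_pos: [0.5279, -0.0566, 0.0905]
eef_rot: [0.003, 0.992, -0.127, -0.001]
contact_force: [0.2, -0.6, -1.1]
finger_gap: 0.0172
```

Call:
play_rows:
  increments:
    - [0, 0.6, 2, 0, 0]
    - [0, 0.6, 2, 0, 0]
    - [0, 0, 0, 0, 0]

```text
time: 9.75
tool_pos: [0.5292, -0.0526, 0.0906]
eef_rot: [0.003, 0.992, -0.127, -0.001]
contact_force: [-0.6, -0.5, -1.1]
finger_gap: 0.0175
```

Call:
play_rows:
  increments:
    - [0, 0.5, 2, 0, 0]
    - [0, 0, 0, 0, 0]

```text
time: 10.0
tool_pos: [0.5299, -0.0505, 0.0907]
eef_rot: [0.003, 0.992, -0.127, -0.001]
contact_force: [-0.6, -1.1, -1.9]
finger_gap: 0.0173
```

Call:
play_rows:
  increments:
    - [0, 0.5, 2, 0, 0]
    - [0, 0, 0, 0, 0]

```text
time: 10.25
tool_pos: [0.5306, -0.0484, 0.0907]
eef_rot: [0.003, 0.992, -0.127, -0.001]
contact_force: [1.1, -0.3, -0.9]
finger_gap: 0.0174
```

Call:
play_rows:
  increments:
    - [0, 0.4, 1.5, 0, 0]
    - [0, 0, 0, 0, 0]

```text
time: 10.5
tool_pos: [0.5312, -0.0468, 0.0908]
eef_rot: [0.003, 0.992, -0.127, -0.001]
contact_force: [2.2, -0.0, -2.5]
finger_gap: 0.0172
```

Call:
play_rows:
  increments:
    - [0, 0.4, 1.5, 0, 0]
    - [0, 0, 0, 0, 0]

```text
time: 10.75
tool_pos: [0.5317, -0.0452, 0.0908]
eef_rot: [0.003, 0.992, -0.127, -0.001]
contact_force: [0.6, -0.5, -0.8]
finger_gap: 0.0174
```

Call:
play_rows:
  increments:
    - [0, 0.4, 1.5, 0, 0]
    - [0, 0, 0, 0, 0]

```text
time: 11.0
tool_pos: [0.5322, -0.0436, 0.0908]
eef_rot: [0.003, 0.992, -0.127, -0.001]
contact_force: [1.0, -0.0, -0.6]
finger_gap: 0.0175
```

Call:
play_rows:
  increments:
    - [0, 0.6, 1.5, 0, 0]
    - [0, 0, 0, 0, 0]

```text
time: 11.25
tool_pos: [0.5325, -0.0424, 0.0908]
eef_rot: [0.003, 0.992, -0.127, -0.001]
contact_force: [1.2, -0.9, -0.3]
finger_gap: 0.0174
```

Call:
play_rows:
  increments:
    - [0, 0.5, 1.5, 0, 0]
    - [0, 0, 0, 0, 0]

```text
time: 11.5
tool_pos: [0.5326, -0.0416, 0.0908]
eef_rot: [0.004, 0.992, -0.127, -0.001]
contact_force: [1.1, -3.8, -0.4]
finger_gap: 0.0174
```

Call:
play_rows:
  increments:
    - [0, 0.5, 1.5, 0, 0]
    - [0, 0, 0, 0, 0]

```text
time: 11.75
tool_pos: [0.5326, -0.041, 0.0908]
eef_rot: [0.005, 0.992, -0.127, -0.002]
contact_force: [1.5, -4.3, -0.5]
finger_gap: 0.0175
```

Call:
play_rows:
  increments:
    - [0, 0.3, 1.5, 0, 0]
    - [0, 0.2, 0.7, 0, 0]

```text
time: 12.0
tool_pos: [0.5326, -0.0402, 0.0908]
eef_rot: [0.006, 0.992, -0.127, -0.002]
contact_force: [1.3, -6.7, -1.4]
finger_gap: 0.0174
```

Run:
```python
from h import *
r=shot("wrist","w6");r=shot("scene","sc6")
cv2.imwrite("pics/sc6z.png",cv2.resize(r["image"][150:290,240:380,::-1],None,fx=4.2,fy=4.2))
from station import env;s=env.read_state();print(s["contact_force"],s["moment"],s["tool_pos"],s["eef_rot"])
```

```text
[ 0.44031072 -6.60425402 -0.51820811] [-3.16172775 -0.42880467  0.0303631 ] [ 0.5326401  -0.04013529  0.09078632] [ 0.00592747  0.9919068  -0.12680862 -0.00230899]
```

View pics/sc6z.png

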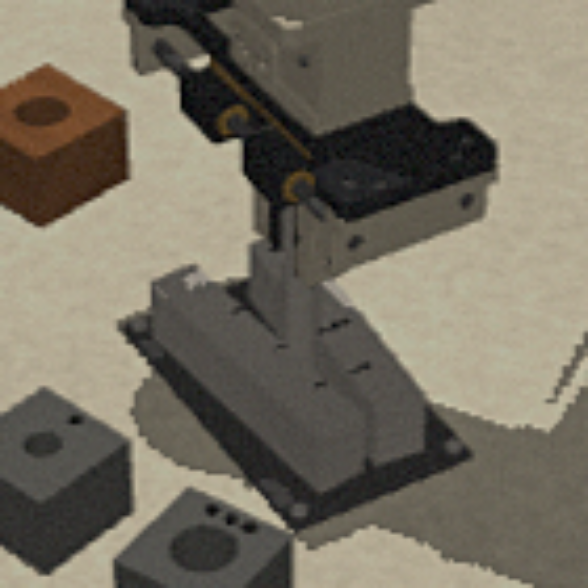

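View pics/w6.png

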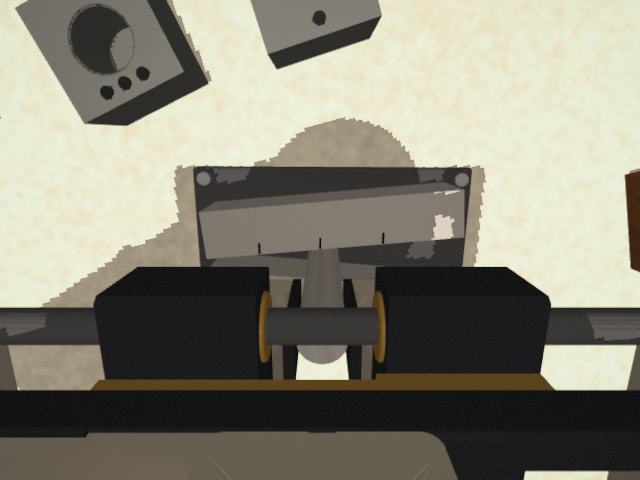

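The post stopped at the middle (two-dot) mark, (320,243), where the force along the slot rises to 6.6 N. I'll even out the sideways load and hold briefly.

Call:
play_rows:
  increments:
    - [0, 0.8, 0.4, 0, 0]
    - [0, 0.4, 0.4, 0, 0]

```text
time: 12.35
tool_pos: [0.5329, -0.0404, 0.0908]
eef_rot: [0.007, 0.992, -0.127, -0.003]
contact_force: [-0.1, -4.3, 0.8]
finger_gap: 0.0174
```

Call:
play_rows:
  increments:
    - [0, 0.2, 0.2, 0, 0]
    - [0, 0, 0.2, 0, 0]

```text
time: 12.6
tool_pos: [0.5329, -0.0403, 0.0908]
eef_rot: [0.007, 0.992, -0.127, -0.003]
contact_force: [0.2, -5.2, -0.5]
finger_gap: 0.0174
```

Call:
play_rows:
  increments:
    - [0, 1.0, 1.2, 0, 0]
    - [0, 0.6, 0.8, 0, 0]

```text
time: 12.85
tool_pos: [0.5332, -0.0397, 0.0908]
eef_rot: [0.008, 0.992, -0.127, -0.005]
contact_force: [-1.5, -7.9, 2.2]
finger_gap: 0.0178
```

Call:
play_rows:
  increments:
    - [0, 0.3, 0.6, 0, 0]
    - [0, 0.3, 0.6, 0, 0]

```text
time: 13.1
tool_pos: [0.5331, -0.0397, 0.0908]
eef_rot: [0.009, 0.992, -0.127, -0.005]
contact_force: [-0.0, -6.2, 0.8]
finger_gap: 0.0173
```

Call:
play_rows:
  increments:
    - [0, -0.5, -2, 0, 0]
    - [0, -1.1, -4, 0, 0]
    - [0, -2.2, -8, 0, 0]
    - [0, -2.6, -10, 0, 0]
    - [0, 0, 0, 0, 0]

```text
time: 13.72
tool_pos: [0.5269, -0.0629, 0.0905]
eef_rot: [0.007, 0.992, -0.127, -0.005]
contact_force: [-0.6, 0.6, -0.2]
finger_gap: 0.0171
```

Call:
play_rows:
  increments:
    - [0, -2.7, -10, 0, 0]
    - [0, -2.7, -10, 0, 0]
    - [0, -2.7, -10, 0, 0]
    - [0, -2.7, -10, 0, 0]
    - [0, 0, 0, 0, 0]

```text
time: 14.35
tool_pos: [0.515, -0.1063, 0.0905]
eef_rot: [0.008, 0.992, -0.128, -0.005]
contact_force: [0.0, 0.2, -0.8]
finger_gap: 0.0174
```

Call:
play_rows:
  increments:
    - [0, -2.7, -10, 0, 0]
    - [0, -2.7, -10, 0, 0]
    - [0, -1, -3, 25, 0]
    - [0, 0, 0, 35, 0]
    - [0, 0, 0, 30, 0]

```text
time: 14.98
tool_pos: [0.5056, -0.132, 0.1801]
eef_rot: [0.008, 0.992, -0.128, -0.008]
contact_force: [0.8, -0.3, -1.3]
finger_gap: 0.0174
```

Call:
play_rows:
  increments:
    - [0, 30, 45, 5, 0]
    - [0, 30, 50, 0, 0]
    - [0, 30, 50, 0, 0]
    - [0, 30, 50, 0, 0]
    - [0, 25, 45, 0, 0]

```text
time: 15.6
tool_pos: [0.6542, 0.1099, 0.1897]
eef_rot: [0.007, 0.991, -0.13, -0.004]
contact_force: [-0.3, -1.1, 0.3]
finger_gap: 0.0174
```

Call:
play_rows:
  increments:
    - [0, 0, 0, 0, 0]
    - [0, 0, 0, 0, 0]

```text
time: 15.85
tool_pos: [0.6551, 0.1122, 0.1879]
eef_rot: [0.008, 0.992, -0.129, -0.005]
contact_force: [0.3, -0.1, -1.0]
finger_gap: 0.0173
```

Call:
play_rows:
  increments:
    - [0, 13, 22, -10, 0]
    - [0, 12, 21, -20, 0]
    - [0, 0, 0, -20, 0]
    - [0, 0, 0, 0, 0]
    - [0, 0, 0, 0, 0]

```text
time: 16.48
tool_pos: [0.6812, 0.1537, 0.1373]
eef_rot: [0.007, 0.991, -0.131, -0.005]
contact_force: [0.3, -0.0, 0.3]
finger_gap: 0.0172
```

Run:
```python
from h import *
r=shot("wrist","w7");r=shot("scene","sc7");t=shot("top","t7")
cv2.imwrite("pics/sc7z.png",cv2.resize(r["image"][240:370,270:400,::-1],None,fx=4.5,fy=4.5,interpolation=cv2.INTER_CUBIC))
from station import env;s=env.read_state();print(s["tool_pos"],s["eef_rot"])
for z in (.065,.045): print(proj(r,(.6793,.1552,z)))
```

```text
[0.68111771 0.15382358 0.13755329] [ 0.00705589  0.9913713  -0.13081548 -0.00452489]
[334.28043478 312.19927875]
[333.91240498 320.18943474]
```

View pics/sc7z.png

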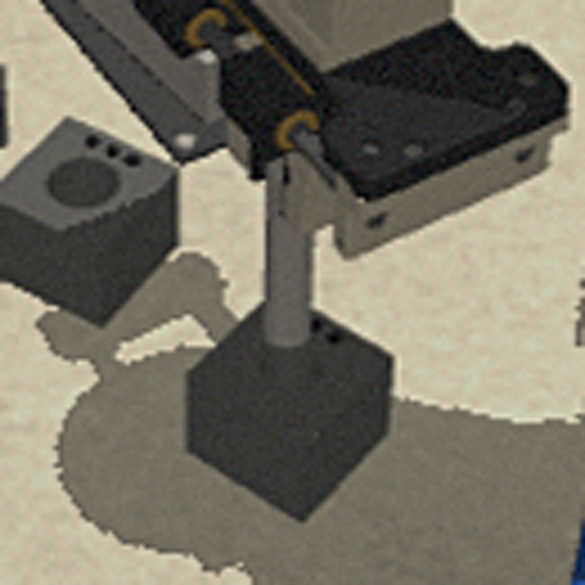

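View pics/w7.png

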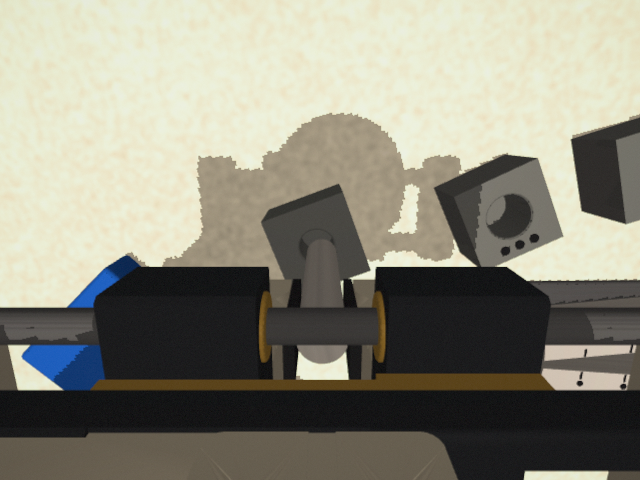

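Run:
```python
from h import *
import pickle
np.set_printoptions(precision=4,suppress=True)
L=lambda n:pickle.load(open(n+".pkl","rb"))
s=L("sc7");w=L("w7")
f=(333.7,313.8); z=.0625
print("foot scene",plane(s,f,z), "well scene-biased .6805 .1573")
c=w["image"][175:295,250:390,::-1].copy()
c=cv2.resize(c,None,fx=5,fy=5,interpolation=cv2.INTER_CUBIC)
def ring(ctr,rad,col):
    for a in np.linspace(0,2*np.pi,60):
        p=proj(w,(ctr[0]+rad*np.cos(a),ctr[1]+rad*np.sin(a),ctr[2])); q=((p-[250,175]+.5)*5).astype(int); cv2.circle(c,tuple(int(v) for v in q),1,col,-1)
ring((.6793,.155,.045),.0115,(0,0,255))
ring((.6803,.1528,z),.009,(0,255,0))
cv2.imwrite("pics/w7z.png",c)
```

```text
foot scene [0.6809 0.1554 0.0625] well scene-biased .6805 .1573
```

View pics/w7z.png

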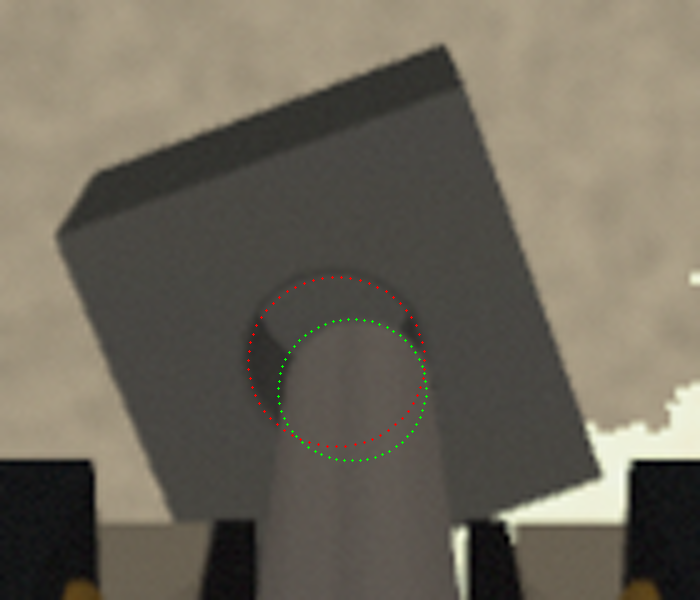

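The rim overlay (red) fits the holder image. The foot sits about 2.2 mm too far toward -y, so I'll correct.

Call:
play_rows:
  increments:
    - [0, -0.7, 2.2, -7, 0]
    - [0, 0, 0, 0, 0]
    - [0, 0, 0, 0, 0]

```text
time: 17.0
tool_pos: [0.6807, 0.1562, 0.1315]
eef_rot: [0.006, 0.991, -0.131, -0.004]
contact_force: [-0.4, -0.3, -0.4]
finger_gap: 0.0173
```

```bash
cat > ov.py <<'E'
from h import *
import sys
from station import env
n=sys.argv[1]
w=shot("wrist",n);s=env.read_state();t=np.array(s["tool_pos"]);q=s["eef_rot"];print(t,q)
from scipy.spatial.transform import Rotation as R
zd=R.from_quat(np.roll(q,-1)).as_matrix()[:,2]; f=t+zd*.075;print("foot",f)
c=cv2.resize(w["image"][175:295,250:390,::-1],None,fx=5,fy=5,interpolation=cv2.INTER_CUBIC)
def ring(ctr,rad,col):
    for a in np.linspace(0,2*np.pi,60):
        p=proj(w,(ctr[0]+rad*np.cos(a),ctr[1]+rad*np.sin(a),ctr[2])); k=((p-[250,175]+.5)*5).astype(int); cv2.circle(c,tuple(int(v) for v in k),1,col,-1)
ring((.6794,.155,.045),.0115,(0,0,255)); ring(f,.009,(0,255,0))
cv2.imwrite(f"pics/{n}z.png",c)
E
python3 ov.py w8
```

```text
[0.68059949 0.15615705 0.13134632] [ 0.00649183  0.99136064 -0.13094736 -0.00383676]
foot [0.67990143 0.15526705 0.05635485]
```

View pics/w8z.png

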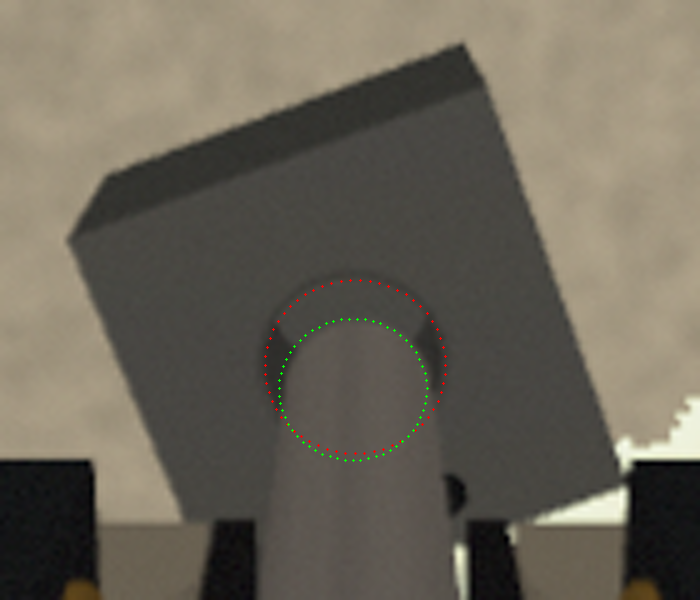

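Laterally centred. I'll lower it in small steps, watching force and drift.

Call:
play_rows:
  increments:
    - [0, -0.3, 0, -7, 0]
    - [0, 0, 0, -6, 0]
    - [0, 0, 0, 0, 0]

```text
time: 17.42
tool_pos: [0.6801, 0.1561, 0.1172]
eef_rot: [0.007, 0.991, -0.131, -0.004]
contact_force: [0.1, 0.3, -0.5]
finger_gap: 0.0175
```

```bash
python3 ov.py w9
```

```text
[0.68025144 0.15612658 0.11748606] [ 0.00649615  0.99135661 -0.13097765 -0.00383843]
foot [0.67955302 0.15523599 0.0424946 ]
```

View pics/w9z.png

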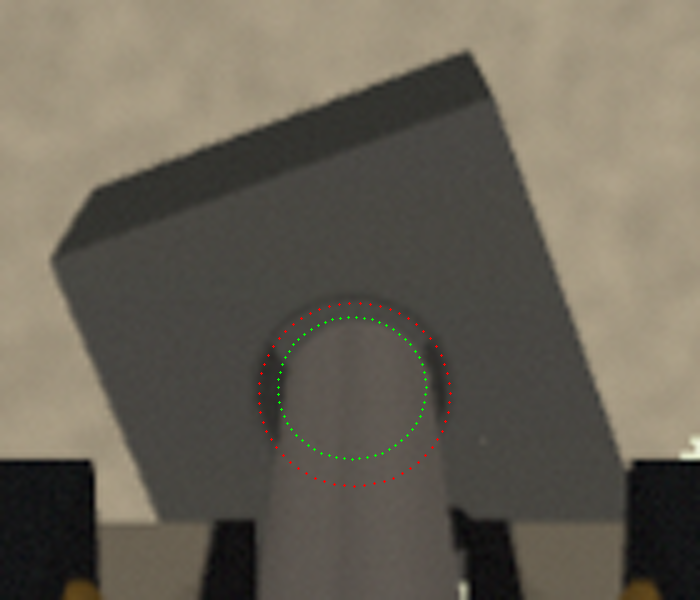

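The foot is inside the rim, centred, with no contact force.

Call:
play_rows:
  increments:
    - [0, 0, 0, -6, 0]
    - [0, 0, 0, -6, 0]
    - [0, 0, 0, 0, 0]

```text
time: 17.85
tool_pos: [0.6803, 0.1561, 0.1046]
eef_rot: [0.007, 0.991, -0.131, -0.004]
contact_force: [-1.0, -0.4, -1.2]
finger_gap: 0.0175
```

Call:
play_rows:
  increments:
    - [0, 0, 0, -5, 0]
    - [0, 0, 0, -5, 0]
    - [0, 0, 0, 0, 0]

```text
time: 18.23
tool_pos: [0.6803, 0.1561, 0.0939]
eef_rot: [0.007, 0.991, -0.131, -0.004]
contact_force: [-0.5, -1.2, 1.0]
finger_gap: 0.0176
```

Call:
play_rows:
  increments:
    - [0, 0, 0, -4, 0]
    - [0, 0, 0, -3, 0]
    - [0, 0, 0, 0, 0]

```text
time: 18.6
tool_pos: [0.6804, 0.1562, 0.0866]
eef_rot: [0.006, 0.991, -0.131, -0.004]
contact_force: [0.6, 0.7, -0.7]
finger_gap: 0.0172
```

Call:
play_rows:
  increments:
    - [0, 0, 0, -2, 0]
    - [0, 0, 0, -1.5, 0]
    - [0, 0, 0, 0, 0]

```text
time: 18.98
tool_pos: [0.6807, 0.1563, 0.0833]
eef_rot: [0.006, 0.991, -0.131, -0.003]
contact_force: [-1.2, -0.6, -0.4]
finger_gap: 0.0174
```

Call:
play_rows:
  increments:
    - [0, 0, 0, -1, 0]
    - [0, 0, 0, -1, 0]
    - [0, 0, 0, 0, 0]

```text
time: 19.35
tool_pos: [0.6813, 0.1562, 0.0834]
eef_rot: [0.006, 0.991, -0.131, -0.002]
contact_force: [-0.5, 0.2, -1.3]
finger_gap: 0.0169
```

Call:
play_rows:
  increments:
    - [0, 0, 0, -1.5, 0]
    - [0, 0, 0, -1.5, 0]

```text
time: 19.6
tool_pos: [0.6824, 0.1562, 0.0832]
eef_rot: [0.006, 0.991, -0.13, -0.001]
contact_force: [-4.0, -1.0, 10.6]
finger_gap: 0.0174
```

Run:
```python
from h import *
r=shot("scene","sc10")
cv2.imwrite("pics/sc10z.png",cv2.resize(r["image"][240:370,270:400,::-1],None,fx=4.5,fy=4.5,interpolation=cv2.INTER_CUBIC))
from station import env;s=env.read_state();print(s["contact_force"],s["moment"],s["tool_pos"])
```

```text
[-3.62581972 -0.28355641 10.34945466] [-0.10519631  1.68432771  0.01028575] [0.68236598 0.15616447 0.0831601 ]
```

View pics/sc10z.png

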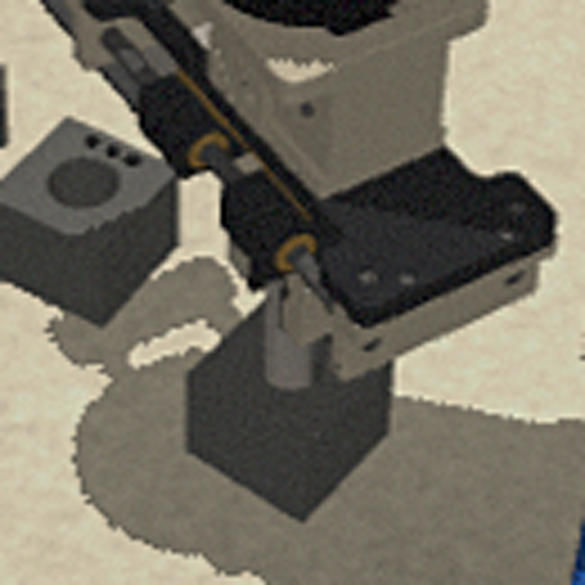

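Foot is firmly on the floor (10 N up at the expected height), post upright in the two-dot holder. I'll relieve the load, release, and retreat upward.

Call:
play_rows:
  increments:
    - [0, -1, 0, 0.5, 0]
    - [0, 0, 0, 0, 0]
    - [0.15, 0, 0, 0, 0]
    - [0.35, 0, 0, 0, 0]
    - [0.35, 0, 0, 0, 0]

```text
time: 20.27
tool_pos: [0.6813, 0.1562, 0.0829]
eef_rot: [0.006, 0.991, -0.13, -0.001]
contact_force: [-0.3, 0.3, 0.2]
finger_gap: 0.0291
```

Call:
play_rows:
  increments:
    - [0.5, 0, 0, 0, 0]
    - [0.6, 0, 0, 0, 0]
    - [0.8, 0, 0, 0, 0]
    - [0.8, 0, 0, 0, 0]
    - [0.8, 0, 0, 0, 0]

```text
time: 20.9
tool_pos: [0.6813, 0.1562, 0.0828]
eef_rot: [0.006, 0.991, -0.13, -0.001]
contact_force: [-0.7, 0.2, 0.2]
finger_gap: 0.0691
```

Call:
play_rows:
  increments:
    - [0.8, 0, 0, 20, 0]
    - [0.8, 0, 0, 40, 0]
    - [0.8, 0, 0, 40, 0]
    - [0.8, 0, 0, 30, 0]
    - [0.8, 0, 0, 0, 0]

```text
time: 21.52
tool_pos: [0.6804, 0.1557, 0.2161]
eef_rot: [0.007, 0.991, -0.13, -0.002]
contact_force: [-0.2, -0.7, -0.4]
finger_gap: 0.0705
```

Call:
play_rows:
  increments:
    - [0.8, -40, -20, 5, 0]
    - [0.8, -40, -20, 0, 0]
    - [0.8, -40, -20, 0, 0]
    - [0.8, 0, 0, 0, 0]
    - [0.8, 0, 0, 0, 0]

```text
time: 22.15
tool_pos: [0.5555, 0.0938, 0.2171]
eef_rot: [0.007, 0.991, -0.13, -0.004]
contact_force: [1.5, -0.0, -0.1]
finger_gap: 0.0701
```

Run:
```python
from h import *
s=shot("scene","sc11");t=shot("top","t11");shot("wrist","w11")
cv2.imwrite("pics/sc11z.png",cv2.resize(s["image"][130:410,140:540,::-1],None,fx=2,fy=2))
cv2.imwrite("pics/t11z.png",cv2.resize(t["image"][160:360,130:530,::-1],None,fx=2,fy=2))
```

```text
(no output)
```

View pics/sc11z.png

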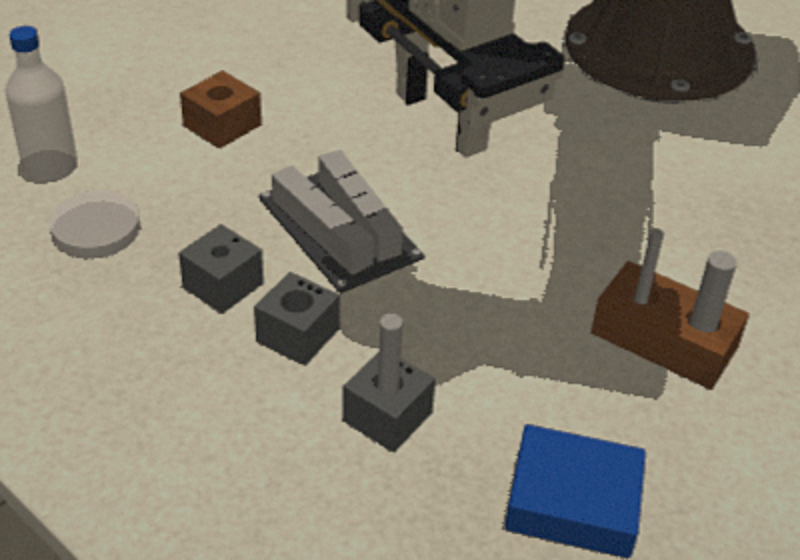

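View pics/w11.png

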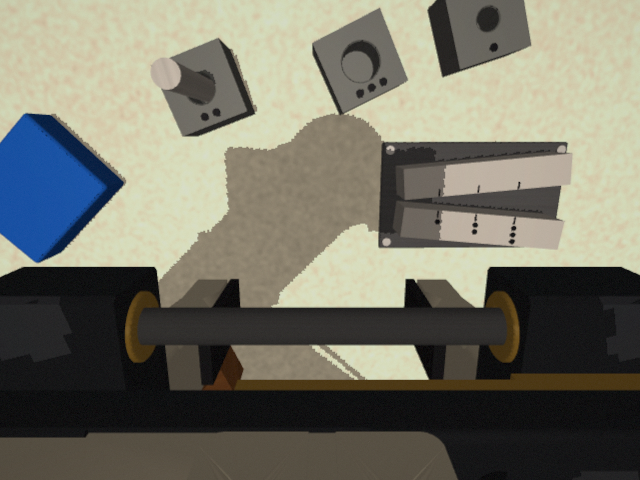

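The post stands upright in the two-dot holder (scene crop 391,360; wrist top face at 166,73). The thin and thick posts are still in the rack and the bystanders haven't moved. A quick height check comes before I hand in.

Run:
```python
from h import *
import pickle
L=lambda n:pickle.load(open(n+".pkl","rb"))
print(tri([L("sc11"),L("w11")],[(335.3,290.2),(165.5,73.5)]))
from station import order,env
s=env.read_state();print(s["contact_force"],s["time"])
print(order.close_job())
```

```text
(array([0.67957581, 0.15494465, 0.11739983]), [np.float64(0.38484504482815923), np.float64(0.38484504482820714)])
[-0.42410541 -0.27897991 -0.71230161] 22.3
the job is handed in; nothing more can be done
None
```

The post from the feed stand is the middle (18 mm, two-dot) one. It now stands released in the two-dot holder, and I handed the job in at 22.3 s of the 72 s allowed.

- **Gauging:** the post wedged about 77–78 mm from the slot mouth, right at the two-dot mark. I pushed with about 4–7 N, with one reading of 7.9 N, above the suggested 5 N. The 17–18 mm finger gap agrees with an 18 mm post. I had no direct reading of the force on each jaw. That both exceeded 2 N is worked out from the wrist force and an assumed friction.
- **Placing:** I drew the post back out and lowered it, still gripped, until the floor pushed back with about 10 N at the expected height. Then I released it and moved clear.
- **Last checks:** two views put the post's top at (0.6796, 0.1549, 0.117), within about 1 mm of the holder's centre. That height matches a foot resting on the well floor. The pictures show the post upright, the other two posts still in the rack, and the bottle, dish and slide box apparently where they were. No check failed. The camera views agreed with each other to within 1–3 mm.

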